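# Clamp a flower pot in the indexing jig

## Task

Take the cream, grey-green veined pot and stand it upright in the black dish of the clamping jig, then, holding it, push it down until the sprung dish is fully down, and let go of it. Then pull up the red lock knob, slide the carriage one hole towards the pot so that the orange fork lies over the rim, and let the pin drop fully into that next hole, without going past it. Finish while still holding the red knob with the pin fully home: do not let go; leave the other pots and the brush where they are.

Things in the scene. Friction and masses are not known exactly. Their poses are not given: they have to be found in the camera images.
- marble_pot_center (a point): Centre (30 mm above the foot) of the loose cream pot with grey-green marbled veins, open at the top, standing upright (z up). 60 mm tall, about 0.18 kg; foot 44 mm across, tapering out to 54 mm at 43 mm height, then an upright collar 60 mm across from 44 to 60 mm height: grip it there, 22 mm above this point.
- jig: Clamping jig, fixed: dark steel base plate 110 (x) by 250 (y) by 12 mm, blue slotted rail along y (top at 40 mm). Origin on the bench under the rail's middle; z up; +y runs along the rail from the red knob to the dish. Dish axis at x 0, y +70 mm. Slots 13 mm long at y -95, -45, +5 mm; the pin (10 mm thick, round tip) starts in the middle one; the next hole towards the pot is at +5 mm.
- pad_seat (a point): Middle of the inner floor of the round black sprung dish that takes the pot's foot: recess 50 mm across and 6 mm deep, dish 68 mm across outside. 45 mm above the bench when up, 30 mm when fully down.
- pad (a joint): How far the dish is pressed down, m: 0 up, 0.015 fully down on its stop. Spring plus friction: pushing takes about 9 N at the top, 12 N at the bottom; it stays where it is left. May start up to 4 mm down. Unless it is nearly fully down, the pot's rim stands too high for the fork.
- carriage (a joint): Travel of the carriage along the jig's +y, m: 0 at the start hole, +0.050 at the next hole towards the pot, -0.050 at the hole away from it. An aluminium bridge over the rail, 70 (x) by 50 (y) mm, top 103 mm above the bench, 2 N of friction; it moves only about 1.5 mm either way while the pin is in a hole.
- fork_tip (a point): Mid-way between the tips of the two orange fork bars (12 wide, 8 mm thick, at x -16 and +16 mm in the jig) reaching 35 mm out of the carriage towards the dish; 60 mm ahead of the knob axis. Bars' underside 95 mm above the bench (rim of a fully pressed pot 90 mm, unpressed 105 mm). At the next hole the tips lie 5 mm short of the dish axis.
- knob (a point): Centre of the red lock knob, an upright cylinder 28 mm across and 28 mm high standing on the carriage with its centre 127 mm above the bench when the pin is home (its underside 10 mm above the carriage). It moves with the carriage and goes straight up when pulled.
- plunger (a joint): How far the red knob and its pin are pulled up, m: 0 pin fully home in a hole, 10 mm deep; the pin clears the rail at 0.010; 0.018 upper stop. A spring pushes it down with 6 N (home) to 10 N (fully up). Let down between holes, the pin rides on the rail at about 0.010.
- terracotta_pot_center (a point): Centre (30 mm up) of a plain orange-brown terracotta pot of the same size, loose; leave it alone.
- black_pot_center (a point): Centre (30 mm up) of a black pot of the same size, loose; leave it alone.
- brush_grip (a point): The handle of a loose dusting brush lying on the bench; leave it alone.
There are look-alikes about, which are no part of the job. What is shaped like the part that bears marble_pot_center but blue or purple is not meant.

How it is judged:
On the way, in this order (a step that is already met when the one before it is completed fails the run):
1. the held cream pot stands in the dish and presses it fully down (value of joint pad above 0.013 m and contact force between the fingers and marble_pot above 1 N and horizontal distance between marble_pot_center and pad_seat below 0.008 m and angle between marble_pot_center's own z axis and vertical below 0.15 rad), for 0.15 s.
2. the pot has been let go, standing in the pressed dish (contact force between the fingers and marble_pot below 0.1 N and value of joint pad above 0.011 m and horizontal distance between marble_pot_center and pad_seat below 0.008 m), for 0.1 s.
3. the red knob is pulled up until the pin is out of its hole (value of joint plunger above 0.009 m and contact force between the fingers and plunger above 1 N), for 0.05 s.
4. the pin is fully home in the next hole towards the pot (value of joint plunger below 0.003 m and value of joint carriage between 0.046 and 0.054 m), for 0.2 s.
At the end, for the whole second after the job is handed in: The fingers still hold the red knob (over 2 N of contact) with the pin home (within 3 mm) in the next hole (carriage at 50 mm, within 4 mm); the cream pot stands upright (within 0.15 rad) in the dish (within 8 mm of its axis), untouched by the robot, with the dish still at least 11 of 15 mm down (all of step 4 and contact force between the fingers and plunger above 2 N and value of joint pad above 0.011 m and horizontal distance between marble_pot_center and pad_seat below 0.008 m and angle between marble_pot_center's own z axis and vertical below 0.15 rad and z of marble_pot_center in the frame of pad_seat between 0.025 and 0.036 m and contact force between each of the arm, the fingers and marble_pot below 0.5 N); the arm keeps its last pose, push and grip.
It fails at once if the carriage goes past the next hole (value of joint carriage above 0.07 m).
It fails at once if the carriage goes the wrong way (value of joint carriage below -0.02 m).
It fails at once if another pot or the brush is moved (distance of any of terracotta_pot_center, black_pot_center, brush_grip from where it was at the start of the episode above 0.02 m).
It also fails if it takes over 64 s, if anything falls off the work surface, if the arm or the gripper's body presses on something with over 40 N, if the wrist force passes 120 N, or if a joint passes its speed limit or range.

## Robot

A 6-joint arm with a two-finger parallel gripper is mounted at the origin on the work surface. World frame = base frame: x ahead of the robot, y to its left, z up, the work surface at z = 0. Lengths are in m, angles in rad, forces in N, time in s.
With the tool pointing down it reaches from about 0.25 to 0.725 m from the base axis. Payload 4 kg.
Tool frame: the origin (TCP) lies at the very end of the fingers, on their centre line; the grasp point (between the pads) lies 19 mm behind it; z points along the fingers, y is the line along which they close (so a half turn about z gives the same grasp; the last joint's range is limited). The gripper opens to 85 mm and grips with 20 to 120 N. Pads are 22 mm wide; open, the fingers measure 114 mm over their backs; the gripper's body (76 mm by 85 mm) begins 54 mm behind the grasp point. The pads swing forward as they close: fully open they stand 13 mm farther back than shut.
Start: joints at [-1.211, 0.241, 0.005, 1.335, 0, 1.571], TCP at [0.176, -0.468, 0.231] pointing down, gripper open.
Joint ranges: [-2.72, 2.72], [-1.05, 1.87], [-1.09, 1.28], [-1.99, 2.15], [-1.42, 1.44], [-3.14, 3.14]. Speed limits (rad/s): [2.79, 2.79, 3.14, 3.14, 3.14, 3.14].

## Interface

Orientations are given as a unit quaternion [x, y, z, w].
In Python, from workcell import bot, vision, workorder gives the robot as it stands.
- The arm moves only by the shell command python3 -m creep 'ROWS' [OPENING]. ROWS is JSON, a list of rows, each a list of 2 entries, a list of its own where there are three numbers: the shift along the tool's x, y, z in mm, then the turn, a rotation vector about the tool's x, y, z in rad. In form: [[[dx, dy, dz], [wx, wy, wz]], ...]. A call has 1 to 12 rows; each row shifts and turns the commanded pose from where the row before left it, along the tool's axes as they then stand; what a row does not reach is not made up. A row lasts 1/8 s, in which the tool goes at most 62.5 mm and 10.7 degrees, less where a joint would pass 70% of its speed; a pose out of reach is approached as far as the arm can. A call is refused whole if a number of a shift passes 62.5 or a number of a turn 0.188, either way. A call with a gripper value outside its range is refused whole. OPENING is the finger opening in mm, from 0 to 85.4, set as the call begins (- or left out, the last holds). The fingers move at their own pace and stop on an object; the grip force is fixed at half the most. Time passes only in rows, so rows that do not move let the fingers close. It gives the time, the measured TCP pose, the force, the opening and the grip force at its end, in the units of the state.
- bot.get_obs(): the state, without advancing time (a new reading comes with each control period).
- vision.camera(name): name is "scene" or "top" or "wrist"; returns a dict with "image" (400x640x3 uint8, blue, green, red), "z_map" (400x640 float32, m along the optical axis (not along the pixel's ray), 0 where there is no reading), "K" (3x3 intrinsics, pixels), "k1" (the pictures are not rectified: a ray, as slopes to the right and down, at radius r is drawn at 1 + k1 r^2 times it, then the intrinsics apply), "rvec" (rotation vector, rad) and "tvec" (3), from world to camera coordinates, as OpenCV has them; the wrist camera has in their place "tool_from_camera" (4x4, takes a point from camera to tool coordinates, whose origin is the TCP and whose axes are the flange's). Camera axes: x right, y down, z forward; pixel columns grow to the right and rows downward; lengths in m; the calibration is good to about 2 mm. A picture is of the moment at which its call begins: read the wrist's pose just before it.
- workorder.job_done(): hands the job in; it is judged then, once.
Trained networks look in a picture, given as the dict that the camera call returned (one of the last four; its "shot" number tells which), for a name from the list of things; names that differ only in an ending like _2 or _b are one class to them, and where a whole thing is asked for, a point or a joint stands for the part that bears it (a point fixed in the world has none). Each returns a list of dicts, best first, with "score" (0 to 1); they miss things now and then, are a little off and sometimes report something else, mostly with a low value. They report only what shows in the picture. A call takes as long as a camera call. They do not tell look-alikes from the thing itself.
- vision.spot_in(picture, query): "position" ([column, row] in pixels, amid what is visible of it).
- vision.place_of(picture, query): "position" ([column, row] in pixels: a listed point, or the origin of a listed thing).
The state is a dict: "clock": time; "joint_pos": joint angles; "joint_vel": joint speeds; "tau": joint torques, N m; "eef_pos": TCP position; "tool_rot": TCP orientation; "ft_force": force on the tool from outside, world axes, zero at the start; "ft_torque": the same for the moment, N m; "grip_width": finger opening in m; "grasp_force": force on a finger pad.
Only numpy, scipy, OpenCV 4.12 (cv2) and the standard library are available. Lean on these libraries where they do the work, as an engineer would, in place of code of your own. Each camera call takes 0.05 s, during which the arm holds its last target. There are 200 camera calls.

## Working session

There is one attempt and no reset: what is moved stays moved. The work goes in short steps, Python scripts to look and compute and a shell command to move; the robot and the scene stay as the last step left them, time stands still between calls to the robot, and variables do not carry over. Pictures are saved under pics/ and viewed, at most 10 in all, crops included, and the job is handed in when it is done.

```bash
mkdir -p pics
cat > h.py <<'E'
import numpy as np, cv2
from scipy.spatial.transform import Rotation as R
from workcell import bot, vision, workorder
def ray(p,uv):
    K=np.array(p["K"]);k=p["k1"]
    d=np.array([(uv[0]-K[0,2])/K[0,0],(uv[1]-K[1,2])/K[1,1]]);s=d.copy()
    for _ in range(20): s=d/(1+k*(s@s))
    return np.array([s[0],s[1],1.])
def pose(p,o=None):
    if "rvec" in p:
        M=cv2.Rodrigues(np.array(p["rvec"],float))[0]; return M.T,-M.T@np.array(p["tvec"],float).ravel()
    T=np.array(p["tool_from_camera"]);Q=R.from_quat(o["tool_rot"]).as_matrix()
    return Q@T[:3,:3],Q@T[:3,3]+np.array(o["eef_pos"])
def at_z(p,uv,z,o=None):
    A,c=pose(p,o);d=A@ray(p,uv);return c+d*(z-c[2])/d[2]
def depth(p,uv,o=None):
    A,c=pose(p,o);u,v=[int(round(x)) for x in uv]
    w=p["z_map"][max(v-1,0):v+2,max(u-1,0):u+2];w=w[w>0]
    return c+A@ray(p,uv)*np.median(w) if w.size else None
def cam(n):
    o=bot.get_obs();return vision.camera(n),o
E
cat > a.py <<'E'
from h import *
np.set_printoptions(precision=3,suppress=True)
print(bot.get_obs())
for n in("top","scene"):
    p,o=cam(n);cv2.imwrite(f"pics/{n}1.png",p["image"])
    for q,z in(("marble_pot_center",.03),("jig",0),("pad_seat",.043),("knob",.127),("fork_tip",.099),("terracotta_pot_center",.03),("black_pot_center",.03),("brush_grip",.01)):
        for r in vision.place_of(p,q)[:4]: print(n,q,np.array(r["position"]),round(r["score"],2),at_z(p,r["position"],z))
E
python3 a.py
```

```text
{'clock': 0.0, 'joint_pos': array([-1.211,  0.241,  0.004,  1.335,  0.   ,  1.571]), 'joint_vel': array([-0.001,  0.   , -0.   ,  0.   ,  0.   , -0.   ]), 'tau': array([ -0.002, -37.231,  25.241,   0.017,  -0.   ,  -0.   ]), 'eef_pos': array([ 0.176, -0.467,  0.23 ]), 'tool_rot': array([ 0.984,  0.179, -0.   , -0.001]), 'ft_force': array([ 0.453, -0.05 ,  0.949]), 'ft_torque': array([ 0.016,  0.023, -0.055]), 'grasp_force': 0.0, 'grip_width': 0.08545451769297967}
top marble_pot_center [388.2 156.1] 0.96 [ 0.622 -0.237  0.03 ]
top marble_pot_center [429.5 178. ] 0.71 [ 0.563 -0.347  0.03 ]
top marble_pot_center [396.4 193.9] 0.63 [ 0.519 -0.257  0.03 ]
top marble_pot_center [466.7 182.1] 0.58 [ 0.554 -0.448  0.03 ]
top jig [313.6 195.1] 0.93 [ 0.518 -0.039  0.   ]
top pad_seat [286.5 199.9] 0.57 [0.497 0.032 0.043]
top knob [333.2 185.1] 0.51 [ 0.521 -0.086  0.127]
top knob [313.9 194. ] 0.36 [ 0.498 -0.04   0.127]
top fork_tip [307.8 188. ] 0.59 [ 0.518 -0.024  0.099]
top terracotta_pot_center [178.  232.9] 0.66 [0.407 0.315 0.03 ]
top black_pot_center [430.  227.9] 0.74 [ 0.43  -0.345  0.03 ]
top brush_grip [180.4 162. ] 0.93 [0.602 0.325 0.01 ]
scene marble_pot_center [267.2 246.4] 0.9 [ 0.624 -0.242  0.03 ]
scene marble_pot_center [188.8 232.9] 0.86 [ 0.546 -0.467  0.03 ]
scene marble_pot_center [266.9 221.7] 0.83 [ 0.526 -0.24   0.03 ]
scene marble_pot_center [230.8 232. ] 0.65 [ 0.557 -0.346  0.03 ]
scene jig [334.8 218.3] 0.72 [ 0.506 -0.033  0.   ]
scene pad_seat [356.5 202.3] 0.81 [0.487 0.036 0.043]
scene knob [319.9 193.5] 0.41 [ 0.527 -0.082  0.127]
scene fork_tip [339.  190.9] 0.86 [ 0.491 -0.021  0.099]
scene terracotta_pot_center [435.1 182.9] 0.61 [0.411 0.313 0.03 ]
scene black_pot_center [338.7 191.8] 0.32 [ 0.418 -0.009  0.03 ]
scene brush_grip [460.5 229.7] 0.84 [0.607 0.334 0.01 ]
```

```bash
python3 -c "
import cv2
a=cv2.imread('pics/top1.png')[120:260,150:500];cv2.imwrite('pics/t1c.png',cv2.resize(a,None,fx=2.2,fy=2.2,interpolation=2))
a=cv2.imread('pics/scene1.png')[150:290,160:490];cv2.imwrite('pics/s1c.png',cv2.resize(a,None,fx=2.4,fy=2.4,interpolation=2))"
```

```text
(no output)
```

View pics/t1c.png

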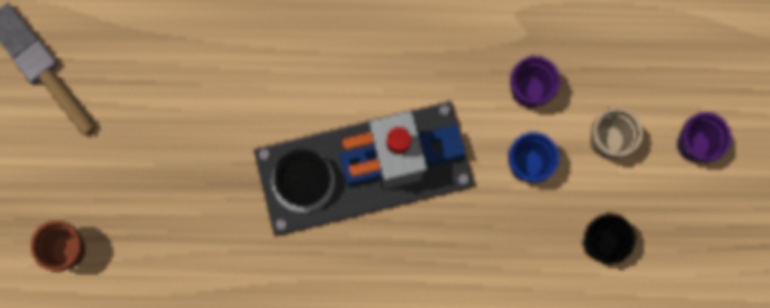

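View pics/s1c.png

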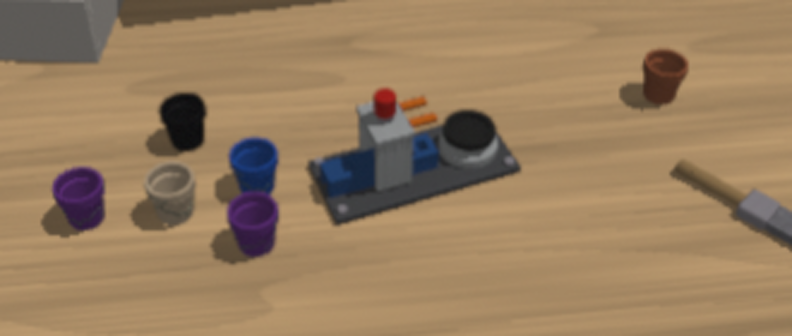

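The cream veined pot is at top px (430,180), scene px (232,231). The other candidates are purple at top px (392,158) and (470,183), and blue at (393,192). Only the one at (430,180) is cream, and both crops confirm it. The jig has its knob at top px (331,183) and its dish at (287,200). I'll move above the pot and turn the finger axis roughly along jig x.

```bash
python3 -m creep '[[[50,3,0],[0,0,0]],[[50,3,0],[0,0,0]],[[50,3,0],[0,0,0]],[[50,3,0],[0,0,0]],[[50,3,0],[0,0,0]],[[50,3,0],[0,0,0]],[[50,3,0],[0,0,0]],[[50,2,0],[0,0,0]]]' 85; python3 -m creep '[[[0,0,0],[0,0,-0.175]],[[0,0,0],[0,0,-0.175]],[[0,0,0],[0,0,-0.175]],[[0,0,0],[0,0,-0.175]],[[0,0,0],[0,0,-0.175]],[[0,0,0],[0,0,-0.175]],[[0,0,0],[0,0,-0.175]],[[0,0,0],[0,0,-0.175]]]'
cat > b.py <<'E'
from h import *
import sys
np.set_printoptions(precision=4,suppress=True)
p,o=cam("wrist");cv2.imwrite(f"pics/{sys.argv[1]}.png",p["image"])
print(o["eef_pos"],o["joint_pos"]);Q=R.from_quat(o["tool_rot"]).as_matrix();print(Q)
for q,z in [a.split("=") for a in sys.argv[2:]]:
    for r in vision.place_of(p,q)[:4]:
        w=at_z(p,r["position"],float(z),o);print(q,np.array(r["position"]),round(r["score"],2),w,"toolshift mm",1000*Q.T@(w-o["eef_pos"]),p["image"][int(r["position"][1]),int(r["position"][0])])
E
python3 b.py w1 marble_pot_center=.03
```

```text
clock: 1.9
eef_pos: [0.56, -0.3481, 0.2312]
tool_rot: [0.984, 0.179, 0.0, 0.0]
ft_force: [0.1, -0.2, 0.2]
grip_width: 0.0846
grasp_force: 0.0
clock: 2.9
eef_pos: [0.5585, -0.3487, 0.2311]
tool_rot: [0.635, 0.773, -0.0, -0.0]
ft_force: [-0.4, 1.2, -0.7]
grip_width: 0.0851
grasp_force: 0.0
[ 0.5585 -0.3487  0.2311] [-0.5581  0.5733  0.5039  1.5018  0.      0.8179]
[[-0.1936  0.9811 -0.0003]
 [ 0.9811  0.1936  0.0002]
 [ 0.0002 -0.0003 -1.    ]]
marble_pot_center [313.6 166.9] 0.89 [ 0.5541 -0.3422  0.03  ] toolshift mm [  7.1523  -3.08   201.0838] [110 129 155]
marble_pot_center [400.8  78.4] 0.8 [ 0.6174 -0.2446  0.03  ] toolshift mm [ 90.6352  77.9613 201.0833] [58 21 50]
marble_pot_center [295.  264.2] 0.74 [ 0.5547 -0.4496  0.03  ] toolshift mm [-98.325  -23.2376 201.0631] [100  29  74]
marble_pot_center [298.3  52.6] 0.64 [ 0.5201 -0.2413  0.03  ] toolshift mm [112.7176 -16.8225 201.1133] [72 36 25]
```

View pics/w1.png

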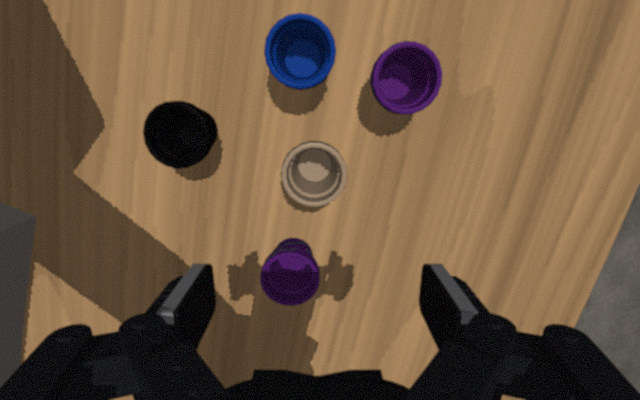

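The picture shows the cream pot at px (314,173), between a purple pot at (290,275), a purple at (407,77), a blue at (300,50) and black at (181,133). I'll centre on it and look again lower down.

```bash
python3 -m creep '[[[6,-3,30],[0,0,0]],[[0,0,35],[0,0,0]],[[0,0,30],[0,0,0]],[[0,0,0],[0,0,0]]]'
cat > c.py <<'E'
from h import *
p,o=cam("wrist");cv2.imwrite("pics/w2.png",p["image"])
Q=R.from_quat(o["tool_rot"]).as_matrix()
for r in vision.place_of(p,"marble_pot_center")[:2]:
    w=at_z(p,r["position"],.03,o);print(r,1000*Q.T@(w-o["eef_pos"]))
    # rim by depth: points at z 54..62mm near w
    A,c=pose(p,o);pts=[]
    u0,v0=r["position"]
    for v in range(int(max(0,v0-110)),int(min(400,v0+110)),2):
        for u in range(int(u0-110),int(u0+110),2):
            if 0<=u<640 and p["z_map"][v,u]>0:
                x=c+A@ray(p,(u,v))*p["z_map"][v,u]
                if .056<x[2]<.064 and np.hypot(*(x-w)[:2])<.042: pts.append(x)
    if len(pts)>20:
        P=np.array(pts);(cx,cy),rad=cv2.minEnclosingCircle(P[:,:2].astype(np.float32)*1000)
        print(len(P),"rim",cx,cy,rad,1000*Q.T@(np.array([cx,cy,30])/1000-o["eef_pos"]))
E
python3 c.py
```

```text
clock: 3.5
eef_pos: [0.5525, -0.3421, 0.1332]
tool_rot: [0.638, 0.77, -0.0, -0.003]
ft_force: [-0.4, -0.5, -0.9]
grip_width: 0.0849
grasp_force: 0.0
{'position': [319.7, 202.1], 'score': 0.66} [ -0.44552753   2.21262426 103.15519351]
541 rim 554.4136962890625 -343.87921142578125 29.973440170288086 [ -2.56149229   2.08182109 103.14608995]
{'position': [438.2, 82.8], 'score': 0.63} [ 82.67822301  81.19514074 103.14170035]
717 rim 615.6920166015625 -246.03302001953125 30.11330223083496 [ 82.2136964   80.45322587 103.14328614]
```

```bash
python3 -m creep '[[[-2,2,25],[0,0,0]],[[0,0,25],[0,0,0]],[[0,0,25],[0,0,0]],[[0,0,15],[0,0,0]],[[0,0,11],[0,0,0]],[[0,0,0],[0,0,0]]]'; python3 -m creep '[[[0,0,0],[0,0,0]],[[0,0,0],[0,0,0]],[[0,0,0],[0,0,0]],[[0,0,0],[0,0,0]],[[0,0,0],[0,0,0]],[[0,0,0],[0,0,0]]]' 50; python3 -m creep '[[[0,0,-30],[0,0,0]],[[0,0,-40],[0,0,0]],[[0,0,-50],[0,0,0]],[[0,0,-50],[0,0,0]],[[0,0,-20],[0,0,0]],[[0,0,0],[0,0,0]]]'
```

```text
clock: 4.35
eef_pos: [0.5568, -0.3449, 0.0352]
tool_rot: [0.637, 0.771, -0.0, -0.0]
ft_force: [0.2, 0.1, 0.1]
grip_width: 0.0848
grasp_force: 0.0
clock: 5.1
eef_pos: [0.5572, -0.3457, 0.0373]
tool_rot: [0.637, 0.771, -0.0, 0.001]
ft_force: [-2.7, 0.3, 6.1]
grip_width: 0.0567
grasp_force: 62.9
clock: 5.85
eef_pos: [0.5578, -0.3455, 0.2277]
tool_rot: [0.637, 0.771, 0.0, 0.002]
ft_force: [-0.4, -0.1, -3.3]
grip_width: 0.0572
grasp_force: 64.5
```

```bash
python3 -m creep '[[[30,0,-10],[0,0,0]],[[45,1,0],[0,0,0]],[[55,1,0],[0,0,0]],[[55,1,0],[0,0,0]],[[50,1,0],[0,0,0]],[[25,0,0],[0,0,0]],[[0,0,0],[0,0,0]],[[0,0,0],[0,0,0]]]'; python3 b.py w3 pad_seat=.043 knob=.127 fork_tip=.099 jig=0 marble_pot_center=.2
```

```text
clock: 6.85
eef_pos: [0.5114, -0.089, 0.2341]
tool_rot: [0.637, 0.771, -0.001, -0.001]
ft_force: [-0.3, 0.3, -2.1]
grip_width: 0.0564
grasp_force: 64.6
[ 0.5114 -0.089   0.2341] [-0.1722  0.2789  0.0634  1.3571 -0.0004  1.2097]
[[-0.1878  0.9822 -0.0019]
 [ 0.9822  0.1878 -0.    ]
 [ 0.0003 -0.0019 -1.    ]]
pad_seat [326.4  41.2] 0.71 [0.4966 0.0314 0.043 ] toolshift mm [120.99     8.4389 191.1496] [13 20 24]
knob [335.8 197. ] 0.93 [ 0.5246 -0.0841  0.127 ] toolshift mm [  2.3125  14.0592 107.1011] [  0   5 137]
fork_tip [332.6 109.1] 0.58 [ 0.511  -0.0237  0.099 ] toolshift mm [ 64.2157  12.1271 135.1245] [92 52 20]
jig [327.1 121.2] 0.82 [ 0.5123 -0.0385  0.    ] toolshift mm [ 49.3602  10.7986 234.1224] [41 36 39]
jig [337.7 195.3] 0.66 [ 0.5395 -0.1149  0.    ] toolshift mm [-30.7473  23.1913 234.0737] [ 17  17 136]
marble_pot_center [383.  322.1] 0.75 [ 0.5597 -0.1344  0.2   ] toolshift mm [-53.6115  38.9969  34.0364] [90 18 59]
marble_pot_center [313.8 252.1] 0.61 [ 0.5115 -0.098   0.2   ] toolshift mm [-8.7813 -1.5099 34.1266] [104 127 145]
```

View pics/w3.png

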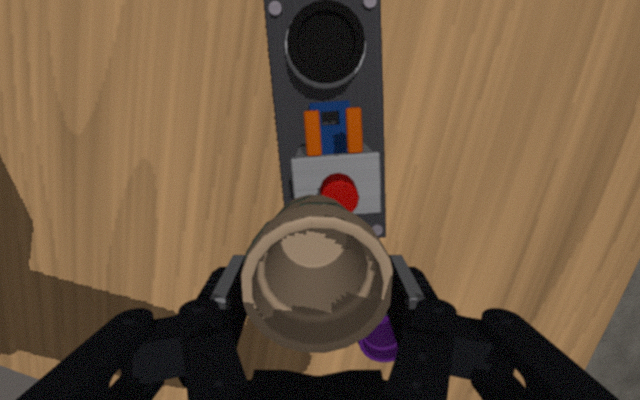

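The held pot is upright in the grip. The dish is at px (326,43), the fork tips near (333,108) and the knob at (339,194). Next I'll fit circles in the depth data for the dish, the knob and the held pot's rim.

```bash
cat > d.py <<'E'
from h import *
import sys
np.set_printoptions(precision=1,suppress=True)
p,o=cam("wrist");Q=R.from_quat(o["tool_rot"]).as_matrix();A,c=pose(p,o)
K=p["K"];vv,uu=np.mgrid[0:400,0:640]
d=np.stack([(uu-K[0][2])/K[0][0],(vv-K[1][2])/K[1][1]],-1);s=d.copy()
for _ in range(20): s=d/(1+p["k1"]*(s**2).sum(-1,keepdims=True))
z=p["z_map"];X=c+(np.concatenate([s,np.ones((400,640,1))],-1)*z[...,None])@A.T
def fit(name,guess,zr,rmax):
    m=(z>0)&(X[...,2]>zr[0])&(X[...,2]<zr[1])&(np.hypot(X[...,0]-guess[0],X[...,1]-guess[1])<rmax)
    P=X[m]
    if len(P)<20: print(name,len(P));return
    (x,y),r=cv2.minEnclosingCircle((P[:,:2]*1000).astype(np.float32))
    w=np.array([x,y,np.median(P[:,2])*1000]);print(name,len(P),w,"r",round(r,1),"tool",Q.T@(w-1000*o["eef_pos"]),np.percentile(P[:,2],[5,95])*1000);return w
D=fit("dish",(.4966,.0314),(.040,.056),.040)
f=fit("floor",(.4966,.0314),(.025,.056),.018)
k=fit("knob",(.5246,-.0841),(.137,.145),.02)
e=o["eef_pos"];r=fit("rim",e[:2],(e[2]+.012,e[2]+.032),.045)
if k is not None and D is not None: print("jig y dir yaw",np.arctan2(-(D-k)[0],(D-k)[1])*100,"tool x yaw*100",100*np.arctan2(-Q[0,0],Q[1,0]),np.hypot(*(D-k)[:2]))
E
python3 d.py
```

```text
dish 5077 [496.2  29.5  46.4] r 34.0 tool [119.9   6.8 188.7] [44.  51.9]
floor 1416 [496.6  31.4  45.1] r 18.0 tool [121.7   7.6 190. ] [43.8 46.4]
knob 817 [525.4 -81.3 141.6] r 14.0 tool [ 5.6 14.8 93.5] [139.4 142.7]
rim 10411 [511.  -84.3 258.1] r 42.3 tool [  5.3   0.1 -23.1] [248.7 263.8]
jig y dir yaw 25.719535312142362 tool x yaw*100 18.76783938074081 114.57356598581424
```

```bash
cat >> d.py <<'E'
T=(X-e)@Q; m=(z>0)&(np.abs(T[...,1])<.006)&(np.abs(T[...,2]+.0227)<.004)&(np.abs(T[...,0])<.045)
t=np.sort(T[m][:,0]*1000);print("rim x extents",len(t),t[[0,3,-4,-1]],np.histogram(t,bins=np.arange(-45,46,5))[0])
m=(z>0)&(np.abs(T[...,2]+.0227)<.004)&(np.hypot(T[...,0],T[...,1])<.036)&(np.abs(T[...,1])<.024)
P=T[m][:,:2]*1000;h=np.linalg.norm(P-P.mean(0),axis=1)
(x,y),r=cv2.minEnclosingCircle(P.astype(np.float32));print("rimfit",x,y,r)
E
python3 d.py | tail -2
```

```text
rim x extents 1046 [-27.9 -27.5  31.8  31.9] [  0   0   0 111 383   0   0   0   0   0   0   0   0   0 283 269   0   0]
rimfit 1.6681158542633057 0.06230426952242851 30.36456871032715
```

```bash
python3 -m creep '[[[0,0,0],[0,0,-0.07]],[[30,4,0],[0,0,0]],[[40,6,0],[0,0,0]],[[30,4,0],[0,0,0]],[[16,1,0],[0,0,0]],[[0,0,40],[0,0,0]],[[0,0,40],[0,0,0]],[[0,0,0],[0,0,0]],[[0,0,0],[0,0,0]]]'
cat > g.py <<'E'
from h import *
import sys
np.set_printoptions(precision=1,suppress=True)
es=[];
for _ in range(3): p,o=cam("wrist");es.append(o["eef_pos"])
e=np.mean(es,0);Q=R.from_quat(o["tool_rot"]).as_matrix();D=np.array([float(a) for a in sys.argv[1:4]])
print(np.array(es)*1000,"to go (tool mm)",Q.T@(D-e*1000),"tilt",Q[:,2],"f",o["ft_force"])
E
python3 g.py 496.2 29.5 82
```

```text
clock: 8.38
eef_pos: [0.4977, 0.0269, 0.1567]
tool_rot: [0.61, 0.792, 0.001, 0.001]
ft_force: [0.8, 0.4, -1.7]
grip_width: 0.057
grasp_force: 65.1
[[497.7  26.9 156.7]
 [498.2  26.9 157.3]
 [498.3  27.  157.4]] to go (tool mm) [ 3.  -1.5 75.1] tilt [ 0.  0. -1.] f [-1.1  0.7 -3.7]
```

```bash
python3 -m creep '[[[1,-1.5,20],[0,0,0]],[[0,0,25],[0,0,0]],[[0,0,15],[0,0,0]],[[0,0,8],[0,0,0]],[[0,0,3],[0,0,0]],[[0,0,3],[0,0,0]],[[0,0,0],[0,0,0]]]'; python3 g.py 496.2 29.5 67
```

```text
clock: 9.4
eef_pos: [0.4956, 0.0274, 0.0827]
tool_rot: [0.61, 0.792, 0.0, 0.001]
ft_force: [-2.6, -1.6, 3.8]
grip_width: 0.0571
grasp_force: 65.6
[[495.6  27.4  82.7]
 [495.6  27.5  82.7]
 [495.6  27.5  82.7]] to go (tool mm) [ 1.8  1.1 15.7] tilt [ 0. -0. -1.] f [-2.2 -1.4  5.7]
```

```bash
python3 -m creep '[[[0,0,4],[0,0,0]],[[0,0,4],[0,0,0]],[[0,0,4],[0,0,0]],[[0,0,3],[0,0,0]],[[0,0,2],[0,0,0]],[[0,0,0],[0,0,0]],[[0,0,0],[0,0,0]],[[0,0,0],[0,0,0]]]'; python3 g.py 496.2 29.5 67
```

```text
clock: 10.55
eef_pos: [0.4963, 0.0278, 0.0668]
tool_rot: [0.61, 0.792, 0.001, 0.001]
ft_force: [-5.0, -1.1, 15.8]
grip_width: 0.0572
grasp_force: 66.7
[[496.3  27.8  66.8]
 [496.3  27.8  66.8]
 [496.3  27.8  66.8]] to go (tool mm) [ 1.7  0.3 -0.2] tilt [ 0.  0. -1.] f [-4.4 -0.9 16. ]
```

```bash
python3 -m creep '[[[0,0,2],[0,0,0]],[[0,0,1],[0,0,0]],[[0,0,0],[0,0,0]],[[0,0,0],[0,0,0]],[[0,0,0],[0,0,0]]]'; python3 g.py 496.2 29.5 67
```

```text
clock: 11.32
eef_pos: [0.4964, 0.0276, 0.0665]
tool_rot: [0.61, 0.792, 0.002, 0.002]
ft_force: [-11.1, -2.4, 35.4]
grip_width: 0.057
grasp_force: 68.4
[[496.4  27.6  66.5]
 [496.4  27.6  66.5]
 [496.5  27.6  66.5]] to go (tool mm) [ 1.9  0.3 -0.5] tilt [ 0. -0. -1.] f [-11.2  -1.7  34.6]
```

It is hard on the stop. I'll ease the push, open the fingers and go straight up.

```bash
python3 -m creep '[[[0,0,-2],[0,0,0]],[[0,0,0],[0,0,0]]]'; python3 -m creep '[[[0,0,0],[0,0,0]],[[0,0,0],[0,0,0]],[[0,0,0],[0,0,0]],[[0,0,0],[0,0,0]],[[0,0,0],[0,0,0]]]' 85.4; python3 -m creep '[[[0,0,-15],[0,0,0]],[[0,0,-30],[0,0,0]],[[0,0,-50],[0,0,0]],[[0,0,-50],[0,0,0]],[[0,0,-25],[0,0,0]],[[-40,0,0],[0,0,0]],[[-40,0,0],[0,0,0]],[[-40,0,0],[0,0,0]],[[-40,0,0],[0,0,0]],[[0,0,0],[0,0,0]],[[0,0,0],[0,0,0]]]'; sed -i 's/(.5246,-.0841),(.137/(.5254,-.0813),(.137/' d.py
cat >> d.py <<'E'
cv2.imwrite("pics/w4.png",p["image"])
fit("potrim",(.4962,.0295),(.082,.098),.040)
E
python3 d.py
```

```text
clock: 11.72
eef_pos: [0.4964, 0.0277, 0.0667]
tool_rot: [0.61, 0.792, 0.001, 0.002]
ft_force: [-6.8, -1.7, 22.1]
grip_width: 0.0567
grasp_force: 67.3
clock: 12.35
eef_pos: [0.4949, 0.0278, 0.063]
tool_rot: [0.61, 0.793, -0.0, -0.0]
ft_force: [0.3, 0.3, -0.1]
grip_width: 0.0855
grasp_force: 0.0
clock: 13.72
eef_pos: [0.5357, -0.1267, 0.2339]
tool_rot: [0.61, 0.792, 0.0, 0.0]
ft_force: [-0.2, -0.0, -0.1]
grip_width: 0.085
grasp_force: 0.0
dish 13
floor 267 [497.3  22.8  36.8] r 15.1 tool [154.3   1.1 197.1] [35.5 38.1]
knob 1317 [525.6 -81.3 141.5] r 13.8 tool [46.5  1.8 92.4] [139.9 142.7]
rim 1688 [ 535.7 -126.7  258.1] r 45.0 tool [  0.1   0.  -24.3] [249.3 265.1]Traceback (most recent call last):
  File "d.py", line 21, in <module>
    t=np.sort(T[m][:,0]*1000);print("rim x extents",len(t),t[[0,3,-4,-1]],np.histogram(t,bins=np.arange(-45,46,5))[0])
                                                           ~^^^^^^^^^^^^^
IndexError: index 0 is out of bounds for axis 0 with size 0
```

```bash
sed -i '/^T=(X/,/^(x,y),r=/d' d.py; python3 d.py
```

```text
dish 10
floor 288 [497.2  23.4  36.8] r 15.1 tool [154.5   1.2 197.1] [35.7 38.2]
knob 1319 [525.4 -81.3 141.6] r 13.9 tool [46.1  1.6 92.3] [139.6 142.7]
rim 1696 [ 535.7 -126.3  258.2] r 45.0 tool [  0.    0.  -24.4] [249.2 265. ]
potrim 578 [498.8  12.6  90.2] r 24.3 tool [143.7  -0.1 143.7] [83.6 91.8]
```

View pics/w4.png

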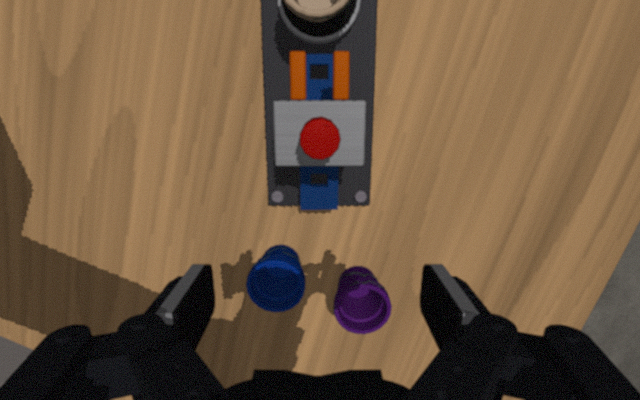

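The pot stands pressed in the dish: its rim is at 90 mm and it shows at px (320,5). The knob is at (320,138), and the jig lines up with the tool. Next I'll grip the knob.

```bash
python3 -m creep '[[[23,1,0],[0,0,0]],[[23,1,0],[0,0,0]],[[0,0,40],[0,0,0]],[[0,0,40],[0,0,0]],[[0,0,20],[0,0,0]],[[0,0,12],[0,0,0]],[[0,0,10],[0,0,0]],[[0,0,0],[0,0,0]],[[0,0,0],[0,0,0]]]'; python3 g.py 525.5 -81.3 110
```

```text
clock: 14.95
eef_pos: [0.5267, -0.082, 0.1122]
tool_rot: [0.61, 0.793, 0.0, 0.001]
ft_force: [0.5, -0.3, -0.1]
grip_width: 0.0852
grasp_force: 0.0
[[526.7 -82.  112.2]
 [526.8 -82.1 112.2]
 [526.7 -82.1 112.1]] to go (tool mm) [ 1.1 -1.   2.2] tilt [ 0. -0. -1.] f [-0.4  0.4 -1.1]
```

```bash
python3 -m creep '[[[1,-1,2],[0,0,0]],[[0,0,0],[0,0,0]],[[0,0,0],[0,0,0]],[[0,0,0],[0,0,0]],[[0,0,0],[0,0,0]],[[0,0,0],[0,0,0]],[[0,0,0],[0,0,0]],[[0,0,0],[0,0,0]]]' 15; python3 -m creep '[[[0,0,-4],[0,0,0]],[[0,0,-4],[0,0,0]],[[0,0,-4],[0,0,0]],[[0,0,-2],[0,0,0]],[[0,0,0],[0,0,0]],[[0,0,0],[0,0,0]]]'; python3 g.py 525.5 -81.3 110
```

```text
clock: 16.1
eef_pos: [0.5255, -0.0811, 0.1096]
tool_rot: [0.61, 0.793, 0.0, 0.0]
ft_force: [2.6, 2.6, 1.2]
grip_width: 0.0263
grasp_force: 59.3
clock: 16.85
eef_pos: [0.5253, -0.0811, 0.1215]
tool_rot: [0.61, 0.793, 0.0, -0.0]
ft_force: [7.0, 0.0, -11.1]
grip_width: 0.0267
grasp_force: 59.7
[[525.3 -81.1 121.5]
 [525.3 -81.1 121.5]
 [525.3 -81.1 121.5]] to go (tool mm) [-0.2  0.1 11.5] tilt [-0.  0. -1.] f [  6.6   1.  -10.4]
```

```bash
python3 -m creep '[[[0,0,-2],[0,0,0]],[[8,0,0],[0,0,0]],[[10,0,0],[0,0,0]],[[10,0,0],[0,0,0]],[[10,0,0],[0,0,0]],[[7,0,0],[0,0,0]],[[3,0,0],[0,0,0]],[[0,0,0],[0,0,0]],[[0,0,0],[0,0,0]],[[0,0,0],[0,0,0]]]'; python3 g.py 512.8 -32.8 110
```

```text
clock: 18.25
eef_pos: [0.5129, -0.0346, 0.1235]
tool_rot: [0.61, 0.793, 0.0, -0.0]
ft_force: [6.5, 1.4, -10.9]
grip_width: 0.0262
grasp_force: 59.7
[[512.9 -34.6 123.5]
 [512.9 -34.6 123.5]
 [512.9 -34.6 123.5]] to go (tool mm) [ 1.7  0.4 13.5] tilt [-0.  0. -1.] f [  7.2   2.2 -10.9]
```

```bash
python3 -m creep '[[[1.5,0,0],[0,0,0]],[[0,0,0],[0,0,0]],[[0,0,3],[0,0,0]],[[0,0,3],[0,0,0]],[[0,0,4],[0,0,0]],[[0,0,3],[0,0,0]],[[0,0,1],[0,0,0]],[[0,0,0],[0,0,0]],[[0,0,0],[0,0,0]],[[0,0,0],[0,0,0]]]'; python3 g.py 512.8 -32.8 109.6
```

```text
clock: 19.65
eef_pos: [0.5127, -0.0336, 0.11]
tool_rot: [0.61, 0.792, -0.0, 0.0]
ft_force: [6.1, 1.4, -7.3]
grip_width: 0.0267
grasp_force: 60.1
[[512.7 -33.6 110. ]
 [512.7 -33.6 110.1]
 [512.6 -33.5 110. ]] to go (tool mm) [0.7 0.3 0.5] tilt [-0. -0. -1.] f [ 6.4  0.3 -6.7]
```

```bash
python3 -m creep '[[[0,0,1],[0,0,0]],[[0,0,0.5],[0,0,0]],[[0,0,0],[0,0,0]],[[0,0,0],[0,0,0]],[[0,0,0],[0,0,0]],[[0,0,0],[0,0,0]]]'; python3 g.py 512.8 -32.8 109.6
python3 - <<'E'
from h import *
p,o=cam("top");cv2.imwrite("pics/t5.png",cv2.resize(p["image"][150:240,250:370],None,fx=5,fy=5,interpolation=2))
E
```

```text
clock: 20.55
eef_pos: [0.5127, -0.0335, 0.1097]
tool_rot: [0.61, 0.792, 0.0, 0.0]
ft_force: [4.9, 0.7, -3.8]
grip_width: 0.0265
grasp_force: 60.5
[[512.7 -33.5 109.7]
 [512.7 -33.6 109.6]
 [512.7 -33.6 109.7]] to go (tool mm) [0.7 0.3 0.1] tilt [ 0. -0. -1.] f [ 4.9  0.5 -4.2]
```

View pics/t5.png

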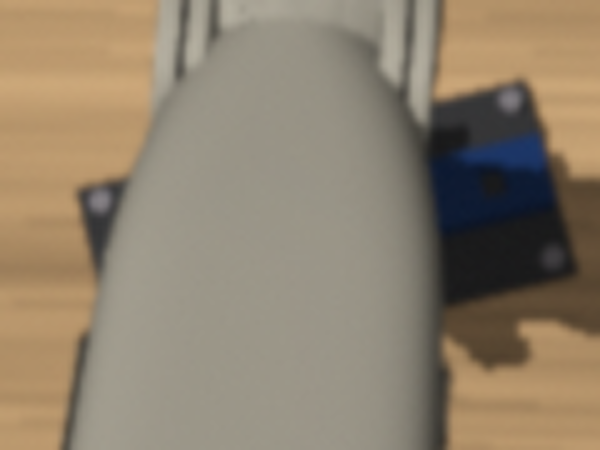

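The arm hides the jig in this view; only the empty rear of the rail shows, near (490,180). I'll ease the load on the pin and check with the wrist camera.

```bash
python3 -m creep '[[[0,0,0.8],[0,0,0]],[[0,0,0],[0,0,0]],[[0,0,0],[0,0,0]],[[0,0,0],[0,0,0]]]'; sed -i 's/w4/w6/' d.py; python3 d.py
```

```text
clock: 21.25
eef_pos: [0.5127, -0.0335, 0.1096]
tool_rot: [0.61, 0.792, 0.0, 0.001]
ft_force: [4.0, 0.2, 4.1]
grip_width: 0.0263
grasp_force: 61.2
dish 1157 [493.9  29.   48.5] r 19.9 tool [65.3 -2.3 61. ] [40.8 55.3]
floor 3056 [496.6  31.4  37. ] r 18.0 tool [66.9  0.9 72.6] [35.7 50.4]
knob 0
rim 5023 [511.5 -28.6 137.7] r 26.8 tool [  5.    0.1 -28.2] [123.5 141.5]
potrim 3980 [493.8  28.7  90.4] r 30.3 tool [65.  -2.4 19.2] [84.6 91.6]
```

View pics/w6.png

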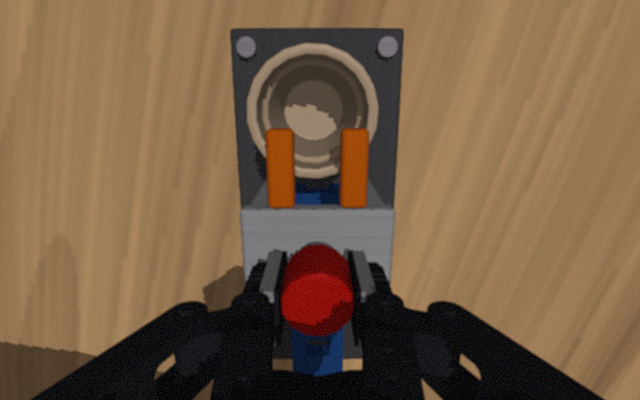

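The fork (px 280–355, 130–205) lies over the rim of the upright pot (px 313,110). The knob at (318,290) is still held, the pin is at its home height, and the carriage is about 49.5 mm along, measured from the TCP. I'm handing the job in.

```bash
python3 -c "
from workcell import workorder
print(workorder.job_done())"
```

```text
the job is handed in; nothing more can be done
None
```

I handed the job in, but no verdict came back: by my measurements the cream pot stands upright in the fully pressed dish, with the fork over its rim and the pin home in the next hole, the red knob still held.

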